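# Pump up the vacuum holder

## Task

Get the violin back gripped for varnishing: pump the vacuum holder by pressing its blue disc down and letting it spring up again, over and over, until the orange indicator pin has popped fully out and the green band at its foot shows. Press with the fingers only: do not touch the pin, do not press the red release button, and leave the violin back, the jar, the tin and the brush where they are. Then move clear, with the disc all the way up.

Things in the scene. Friction and masses are not known exactly. Their poses are not given: they have to be found in the camera images.
- holder: Fixed green-based vacuum holder. Origin on the table under the pump's axis (the centre of the blue disc). Its z is up; along its +x, 200 mm from the origin, a round cork pad (110 mm across, top 60 mm above the table) carries the violin back; at x = +45, y = +78 mm in its frame stands the indicator block (black, 48 x 48 mm, 75 mm tall) with the pin; at x = 0, y = -80 mm stands the grey block (45 mm tall) with the red release button.
- plunger: The pump's plunger. Origin: centre of the flat top of the pump's blue disc (92 mm across, 14 mm thick, too wide to grasp), 150 mm above the table when up. It is pressed straight down.
- stroke (a joint): Pump stroke in m: 0 with the disc up, 0.024 at its lower stop. A spring pushes it up with 4 N at the top and 10 N at the stop; lifting the pin adds about 2 N and drag 2.5 N at 0.1 m/s. A stroke counts when the disc goes down to the stop (22 mm or more) and then rises to within 3 mm of the top; short strokes do little or nothing.
- indicator (a joint): How far the indicator pin is out, in m: 0 to 0.016 at the start, fully out at about 0.0345 (34.5 mm). Each full stroke lifts it by about 7 mm (the first one by 2 to 10 mm), it stays put between strokes (give or take 0.5 mm), and 3 to 5 strokes are needed. More strokes after that change nothing.
- pin_top (a point): Centre of the top of the indicator pin, upright, orange, 12 mm across: 4 mm above its block when the joint reads 0 (79 mm above the table), about 38 mm above it (113 mm above the table) when fully out. A green band, 7 mm wide, rises out of the white collar at its foot only when it is fully out.
- pin: The indicator pin as a solid thing; it must not be touched. Its origin, on its axis, is 4 mm below its top.
- release (a joint): Travel of the red release button in m (24 mm across, 6 mm travel, 5 N, top about 67 mm above the table): 0 up, 0.006 pressed. To be left alone.
- plate: Loose violin back of amber maple, 355 x 208 mm, 4 mm at the edge and 16 mm at the middle, lying on the cork pad with its length about along the holder's y. Origin: centre of its underside, 60 mm above the table.
- jar: Loose amber glass jar with a white cap, 72 mm across, 78 mm tall, standing beside the holder. Origin: centre of its underside.
- tin: Loose steel tin, 66 mm across, 75 mm tall, standing beside the holder. Origin: centre of its underside.
- brush: Loose flat brush, 200 mm long, about 42 mm wide and 20 mm high, red handle, lying between the robot and the holder. Origin: under its middle; its x axis runs from handle to bristles.

How it is judged:
By the outcome, as a careful person would: the job done as asked, in the order asked, and still so for the second after the job is handed in, with the robot touching nothing.
It also fails if it takes over 48 s, if anything falls off the work surface, if the arm or the gripper's body presses on something with over 40 N, if the wrist force passes 120 N, or if a joint passes its speed limit or range.

## Robot

A 6-joint arm with a two-finger parallel gripper is mounted at the origin on the work surface. World frame = base frame: x ahead of the robot, y to its left, z up, the work surface at z = 0. Lengths are in m, angles in rad, forces in N, time in s.
With the tool pointing down it reaches from about 0.325 to 0.925 m from the base axis. Payload 3.1 kg.
Tool frame: the origin (TCP) lies between the finger pads; the fingertips stand 8 mm ahead of it and the grasp point (between the pads) lies 11 mm behind it; z points along the fingers, x is the direction in which the jaws open and shut, and the axes are right-handed (so a half turn about z gives the same grasp; the last joint's range is limited). The gripper opens to 85 mm and grips with 20 to 120 N. Pads are 22 mm wide; open, the fingers measure 114 mm over their backs; the gripper's body (76 mm by 85 mm) begins 54 mm behind the grasp point. The pads swing forward as they close: fully open they stand 13 mm farther back than shut.
Start: joints at [1.203, 0.217, 1.613, -0, 1.311, -0.112], TCP at [0.158, 0.605, 0.21] pointing down, gripper open.
Joint ranges: [-2.75, 2.75], [-0.78, 2.1], [0.31, 2.55], [-1.13, 4.27], [0.13, 2.63], [-2.58, 2.58]. Speed limits (rad/s): [2.79, 2.79, 3.14, 3.14, 3.14, 3.14].

## Interface

Orientations are given as a 3x3 rotation matrix whose columns are the frame's x, y, z axes.
In Python, from station import env, vision gives the robot as it stands.
- The arm moves only by the tool arm_command, never from a script. Its argument "motion" is a list of rows, each a list of 3 entries, a list of its own where there are three numbers: the turn, a rotation vector about the tool's x, y, z in rad, then the shift along the tool's x, y, z in m, then the closure, from -1 (fully open) to 1 (shut). A call has 1 to 10 rows; each row shifts and turns the commanded pose from where the row before left it, along the tool's axes as they then stand; what a row does not reach is not made up. A row lasts 1/8 s, in which the tool goes at most 62.5 mm and 10.7 degrees, less where a joint would pass 70% of its speed; a pose out of reach is approached as far as the arm can. A call is refused whole if a number of a shift passes 0.0625 or a number of a turn 0.188, either way. A call with a gripper value outside its range is refused whole. The fingers move at their own pace and stop on an object; "grip_force" is the grip in N (left out, the last holds). Time passes only in rows, so rows that do not move let the fingers close. It gives the time, the measured TCP pose, the force and the opening at its end, in the units of the state.
- env.get_state(): the state, without advancing time (a new reading comes with each control period).
- vision.camera(name): name is "side" or "top"; returns a dict with "frame" (420x560x3 uint8, blue, green, red), "mtx" (3x3 intrinsics, pixels), "k1" (the pictures are not rectified: a ray, as slopes to the right and down, at radius r is drawn at 1 + k1 r^2 times it, then the intrinsics apply), "extrinsics" (4x4, takes a point from camera to world coordinates). Camera axes: x right, y up, looking along -z (the intrinsics and any distortion apply to the point x, -y, -z); pixel columns grow to the right and rows downward; lengths in m; the calibration is good to about 2 mm. A picture is of the moment at which its call begins. There is no depth.
- env.job_done(): hands the job in, once; it reports no verdict.
Trained networks look in a picture, given as the dict that the camera call returned (one of the last four; its "shot" number tells which), for a name from the list of things; names that differ only in an ending like _2 or _b are one class to them, and where a whole thing is asked for, a point or a joint stands for the part that bears it (a point fixed in the world has none). Each returns a list of dicts, best first, with "score" (0 to 1); they miss things now and then, are a little off and sometimes report something else, mostly with a low value. They report only what shows in the picture. A call takes as long as a camera call.
- vision.search_frame(thing, picture): "rect" ([centre column, centre row, width, height] in pixels, round what is visible of it).
- vision.place_of(thing, picture): "xy" ([column, row] in pixels: a listed point, or the origin of a listed thing).
The state is a dict: "t": time; "joints": joint angles; "qd": joint speeds; "tau": joint torques, N m; "tool_pos": TCP position; "tool_rot": TCP orientation; "wrist_force": force on the tool from outside, world axes, zero at the start; "torque": the same for the moment, N m; "opening": opening from 0.0 (shut) to 1.0 (fully open).
Only numpy, scipy, OpenCV 4.12 (cv2) and the standard library are available. Lean on these libraries where they do the work, as an engineer would, in place of code of your own. Each camera call takes 0.05 s, during which the arm holds its last target. There are 200 camera calls.

## Working session

There is one attempt and no reset: what is moved stays moved. The work goes in short steps, Python scripts to look and compute and a tool call to move; the robot and the scene stay as the last step left them, time stands still between calls to the robot, and variables do not carry over. Pictures are saved under pics/ and viewed, about 8 in all and at most 12, crops included, and the job is handed in when it is done.

Besides the shell and the picture viewer there is one more tool, called as name(argument=value, ...) on one line, values as JSON. arm_command: Moves the arm, as the interface text tells. Its arguments: {"type":"object","properties":{"motion":{"type":"array","items":{"type":"array"}},"grip_force":{"type":"number"}},"required":["motion"]}

```bash
mkdir -p pics; cat > h.py <<'E'
import numpy as np, cv2
from station import env, vision
def ray(c,px):
    K=np.array(c["mtx"]);k=c["k1"]
    d=np.array([(px[0]-K[0,2])/K[0,0],(px[1]-K[1,2])/K[1,1]]);u=d.copy()
    for _ in range(30): u=d/(1+k*(u@u))
    E=np.array(c["extrinsics"]);return E[:3,3],E[:3,:3]@np.array([u[0],-u[1],-1])
def atz(c,px,z):
    o,d=ray(c,px);return o+d*(z-o[2])/d[2]
def proj(c,p):
    E=np.array(c["extrinsics"]);q=E[:3,:3].T@(np.array(p)-E[:3,3]);u=np.array([q[0],-q[1]])/-q[2]
    u=u*(1+c["k1"]*(u@u));K=np.array(c["mtx"]);return [K[0,0]*u[0]+K[0,2],K[1,1]*u[1]+K[1,2]]
E
python3 - <<'E'
from h import *
Z=dict(plunger=.15,holder=0,pin_top=.09,plate=.06,jar=0,tin=0,brush=0,release=.067)
for n in("top","side"):
    c=vision.camera(n);cv2.imwrite(f"pics/{n}0.png",c["frame"]);print(n,np.array(c["extrinsics"])[:3,3].round(3))
    for t,z in Z.items():
        if t=="release":
            for r in vision.search_frame(t,c)[:1]: print(t,r)
            continue
        for r in vision.place_of(t,c)[:2]: print(t,round(r["score"],2),np.round(r["xy"]),atz(c,r["xy"],z).round(3))
s=env.get_state();print(s["t"],s["tool_pos"],np.round(s["tool_rot"],2),s["wrist_force"],s["opening"])
E
```

```text
top [0.412 0.094 1.133]
plunger 0.69 [357. 262.] [ 0.454 -0.1    0.15 ]
holder 0.9 [346. 265.] [ 0.454 -0.099  0.   ]
holder 0.71 [414. 301.] [ 0.354 -0.287  0.   ]
plate 0.59 [379. 200.] [ 0.634 -0.184  0.06 ]
jar 0.95 [415. 299.] [ 0.359 -0.29   0.   ]
tin 0.65 [263. 254.] [0.482 0.143 0.   ]
brush 0.95 [348. 316.] [ 0.31  -0.099  0.   ]
release {'rect': [381.2, 276.4, 12.4, 5.5], 'score': 0.62}
side [ 0.275 -0.617  0.738]
plunger 0.85 [256. 291.] [ 0.448 -0.106  0.15 ]
holder 0.77 [262. 345.] [ 0.454 -0.1    0.   ]
pin_top 0.26 [262. 344.] [ 0.432 -0.162  0.09 ]
plate 0.67 [376. 327.] [ 0.631 -0.19   0.06 ]
tin 0.61 [232. 261.] [0.477 0.128 0.   ]
tin 0.31 [184. 372.] [ 0.31  -0.094  0.   ]
brush 0.57 [181. 373.] [ 0.305 -0.095  0.   ]
release {'rect': [260.5, 361.6, 14.3, 12.9], 'score': 0.74}
0.9 [0.15810203 0.60468246 0.20952055] [[ 0.25  0.97 -0.  ]
 [ 0.97 -0.25  0.  ]
 [ 0.   -0.   -1.  ]] [-0.01844182 -0.56104964  0.56075429] 1.000404672485879
```

View pics/top0.png

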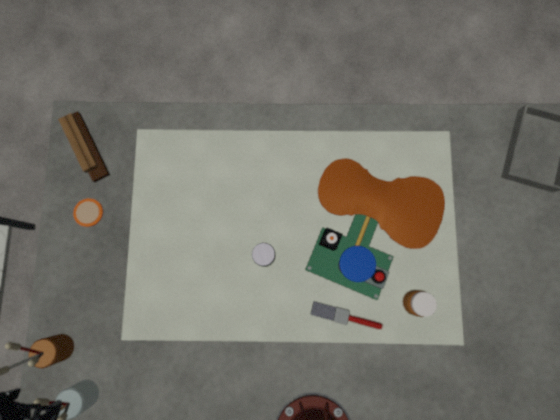

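View pics/side0.png

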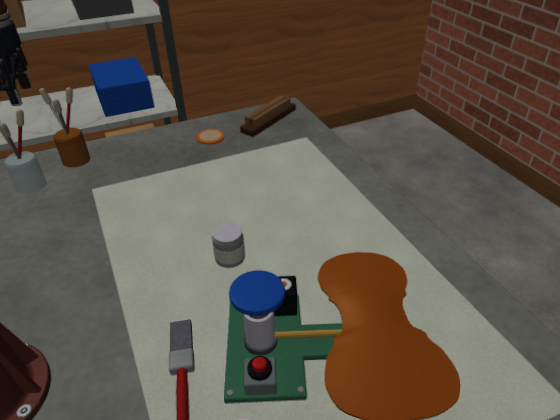

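Top view: disc at (357,263), pin block at (332,239), red button at (379,276), and nothing tall on the route. The side view agrees on the disc, so the plunger is at about (0.452, -0.102). I'll shut the fingers and move above it.

arm_command(motion=[[[0, 0, 0], [-0.0306, 0.0231, 0], 1], [[0, 0, 0], [-0.0306, 0.0231, 0], 1], [[0, 0, 0], [-0.0306, 0.0231, 0], 1], [[0, 0, 0], [-0.0306, 0.0231, 0], 1], [[0, 0, 0], [-0.0306, 0.0231, 0], 1], [[0, 0, 0], [-0.0306, 0.0231, 0], 1], [[0, 0, 0], [-0.0306, 0.0231, 0], 1], [[0, 0, 0], [-0.0306, 0.0231, 0], 1], [[0, 0, 0], [-0.0306, 0.0231, 0], 1], [[0, 0, 0], [-0.0306, 0.0231, 0], 1]], grip_force=40)

```text
t: 2.15
tool_pos: [0.3046, 0.2491, 0.2098]
tool_rot: [[0.253, 0.968, 0.001], [0.968, -0.253, 0.0], [0.001, 0.001, -1.0]]
wrist_force: [1.4, 0.1, -0.2]
opening: 0.0
```

arm_command(motion=[[[0, 0, 0], [-0.0306, 0.0231, 0], 1], [[0, 0, 0], [-0.0306, 0.0231, 0], 1], [[0, 0, 0], [-0.0306, 0.0231, 0], 1], [[0, 0, 0], [-0.0306, 0.0231, 0], 1], [[0, 0, 0], [-0.0306, 0.0231, 0], 1], [[0, 0, 0], [-0.0306, 0.0231, 0], 1], [[0, 0, 0], [-0.0306, 0.0231, 0], 1], [[0, 0, 0], [-0.0306, 0.0231, 0], 1], [[0, 0, 0], [-0.0306, 0.0231, 0], 1], [[0, 0, 0], [-0.0306, 0.0231, 0], 1]])

```text
t: 3.4
tool_pos: [0.4507, -0.1056, 0.2098]
tool_rot: [[0.253, 0.967, 0.001], [0.967, -0.253, -0.0], [0.0, 0.001, -1.0]]
wrist_force: [0.4, 0.3, 0.4]
opening: -0.003
```

arm_command(motion=[[[0, 0, 0], [0.003, 0, 0.02], 1], [[0, 0, 0], [0, 0, 0.02], 1], [[0, 0, 0], [0, 0, 0], 1]])

```text
t: 3.78
tool_pos: [0.4495, -0.1009, 0.1678]
tool_rot: [[0.253, 0.967, -0.004], [0.967, -0.253, 0.001], [0.0, -0.004, -1.0]]
wrist_force: [0.1, 0.3, -0.1]
opening: 0.002
```

```bash
python3 - <<'E'
from h import *
im=[]
for n in("top","side"):
    c=vision.camera(n);p=proj(c,[.452,-.102,.13]);x,y=int(p[0]),int(p[1])
    im.append(cv2.resize(c["frame"][y-60:y+60,x-60:x+60],(400,400),interpolation=3))
cv2.imwrite("pics/c1.png",np.hstack(im));s=env.get_state();print(s["tool_pos"],s["wrist_force"])
E
```

```text
[ 0.45119825 -0.10142677  0.16999014] [ 0.19683173 -0.00970051  0.45395453]
```

View pics/c1.png

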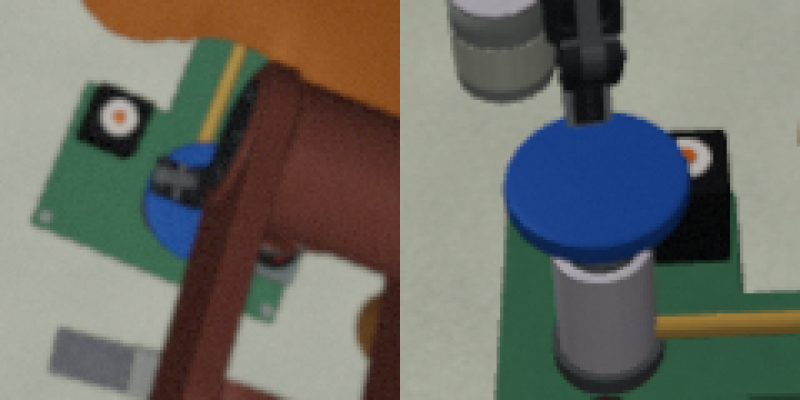

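The fingertips look off-centre, towards the far side of the disc. I'll measure that before pressing.

```bash
python3 - <<'E'
from h import *
s=env.get_state();R=np.array(s["tool_rot"]);p=np.array(s["tool_pos"])
c={n:vision.camera(n) for n in("top","side")};im=[]
cs=c["side"];q=proj(cs,[.452,-.102,.13]);o=np.array([int(q[0])-60,int(q[1])-60])
print("tip from side px", atz(cs,o+np.array([190,123])/3.33,p[2]-.008).round(3))
ct=c["top"];q=proj(ct,[.452,-.102,.13]);o=np.array([int(q[0])-60,int(q[1])-60])
for z in(.16,.2,.24):print("knuckle top",z,atz(ct,o+np.array([175,180])/3.33,z).round(3))
for n in c:
    f=c[n]["frame"].copy()
    for z,col in((.008,(0,255,0)),(-.05,(0,255,255)),(-.1,(255,255,0))):
        a=proj(c[n],p+R[:,2]*z);cv2.circle(f,tuple(int(round(v)) for v in a),1,col,-1)
    a=proj(c[n],[.453,-.102,.15]);cv2.circle(f,tuple(int(round(v)) for v in a),1,(255,0,255),-1)
    x,y=int(a[0]),int(a[1]);im.append(cv2.resize(f[y-100:y+60,x-80:x+80],(400,400),interpolation=3))
cv2.imwrite("pics/c2.png",np.hstack(im))
E
```

```text
tip from side px [ 0.457 -0.08   0.162]
knuckle top 0.16 [ 0.466 -0.077  0.16 ]
knuckle top 0.2 [ 0.464 -0.07   0.2  ]
knuckle top 0.24 [ 0.462 -0.063  0.24 ]
```

View pics/c2.png

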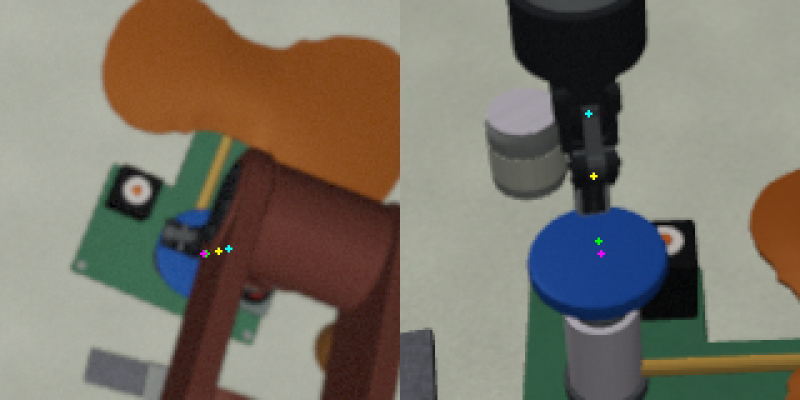

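arm_command(motion=[[[0, 0, 0], [0, 0, 0.008], 1], [[0, 0, 0], [0, 0, 0.004], 1], [[0, 0, 0], [0, 0, 0.002], 1], [[0, 0, 0], [0, 0, 0], 1]])

```text
t: 4.47
tool_pos: [0.4508, -0.1013, 0.1552]
tool_rot: [[0.253, 0.967, -0.001], [0.967, -0.253, 0.0], [0.0, -0.001, -1.0]]
wrist_force: [0.2, -0.7, 0.6]
opening: -0.001
```

```bash
python3 - <<'E'
from h import *
s=env.get_state();R=np.array(s["tool_rot"]);p=np.array(s["tool_pos"]);print(p,s["wrist_force"],s["torque"])
c=vision.camera("side");f=c["frame"].copy();a=proj(c,[.453,-.102,.15]);x,y=int(a[0]),int(a[1])
for z in(.008,-.011):
    b=proj(c,p+R[:,2]*z);print(b);cv2.circle(f,tuple(int(round(v)) for v in b),0,(0,255,0),-1)
cv2.imwrite("pics/c3.png",cv2.resize(f[y-60:y+40,x-50:x+50],(600,600),interpolation=2))
E
```

```text
[ 0.45079125 -0.10130543  0.15521657] [ 0.16655341 -0.66712175  0.58359894] [-0.04707341 -0.01192794 -0.0319216 ]
[np.float64(256.88815721401136), np.float64(290.1478255690278)]
[np.float64(256.30657391623015), np.float64(282.0178096039484)]
```

View pics/c3.png

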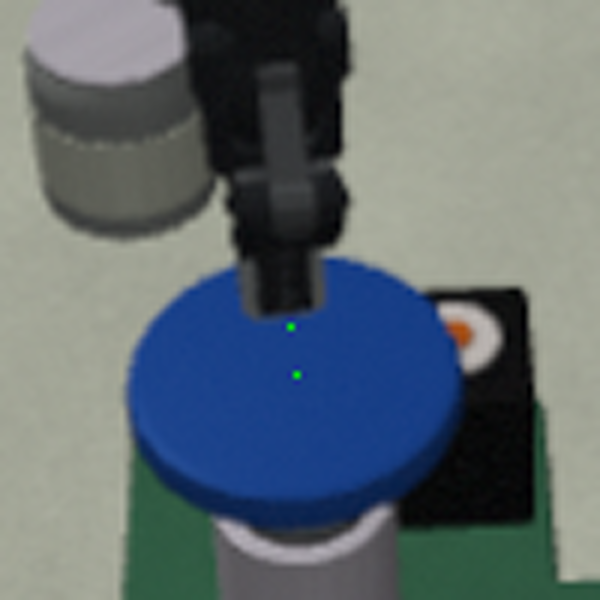

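No contact force yet, although the nominal tip height is below the disc top. So the real tip is higher than nominal by about 20 mm. I'll find contact by force.

arm_command(motion=[[[0, 0, 0], [0, 0, 0.006], 1], [[0, 0, 0], [0, 0, 0.004], 1], [[0, 0, 0], [0, 0, 0], 1]])

```text
t: 4.9
tool_pos: [0.4505, -0.1012, 0.1448]
tool_rot: [[0.253, 0.967, -0.001], [0.967, -0.253, 0.0], [0.0, -0.001, -1.0]]
wrist_force: [0.2, 0.6, -0.2]
opening: -0.001
```

arm_command(motion=[[[0, 0, 0], [0, 0, 0.005], 1], [[0, 0, 0], [0, 0, 0], 1]])

```text
t: 5.15
tool_pos: [0.4506, -0.1013, 0.14]
tool_rot: [[0.253, 0.967, -0.001], [0.967, -0.253, 0.0], [0.0, -0.001, -1.0]]
wrist_force: [-0.6, 0.9, 0.1]
opening: 0.003
```

arm_command(motion=[[[0, 0, 0], [0, 0, 0.005], 1], [[0, 0, 0], [0, 0, 0], 1]])

```text
t: 5.4
tool_pos: [0.4506, -0.1012, 0.135]
tool_rot: [[0.253, 0.967, -0.001], [0.967, -0.253, 0.0], [0.0, -0.001, -1.0]]
wrist_force: [0.0, 0.1, -0.2]
opening: 0.003
```

```bash
cat > look.py <<'E'
from h import *
import sys
s=env.get_state();R=np.array(s["tool_rot"]);p=np.array(s["tool_pos"]);print(p,s["wrist_force"],s["t"])
im=[]
for n in("side","top"):
    c=vision.camera(n);f=c["frame"].copy();a=proj(c,[.453,-.102,.15]);x,y=int(a[0]),int(a[1])
    r=vision.place_of("pin_top",c)[:1];r and print(n,"pin",r)
    r=vision.place_of("plunger",c)[:1];r and print(n,"plunger",r,proj(c,[.453,-.102,.15]),proj(c,[.453,-.102,.126]))
    im.append(cv2.resize(f[y-50:y+50,x-50:x+50],(400,400),interpolation=2))
cv2.imwrite(f"pics/{sys.argv[1]}.png",np.hstack(im))
E
python3 look.py c4
```

```text
[ 0.45059129 -0.10124176  0.13497773] [ 0.01450412  0.14713117 -0.20717415] 5.4
side plunger [{'xy': [257.1, 289.4], 'score': 0.57}] [np.float64(258.2324325313389), np.float64(288.8289729245652)] [np.float64(258.9269133660114), np.float64(298.8028777098962)]
top plunger [{'xy': [357.8, 263.3], 'score': 0.58}] [np.float64(357.8137904647656), np.float64(262.7744905103044)] [np.float64(355.95167823867087), np.float64(263.1415312067214)]
```

View pics/c4.png

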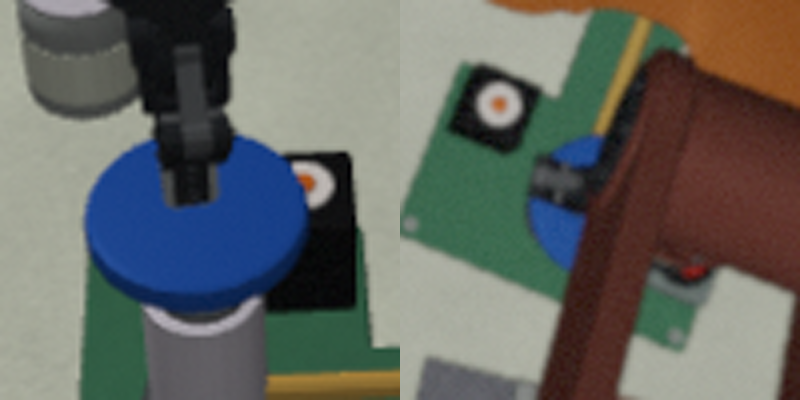

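The disc is still up and the tip sits at its centre at (190,205), so contact is close.

arm_command(motion=[[[0, 0, 0], [0, 0, 0.004], 1], [[0, 0, 0], [0, 0, 0], 1]])

```text
t: 5.95
tool_pos: [0.4506, -0.1012, 0.131]
tool_rot: [[0.253, 0.967, -0.001], [0.967, -0.253, 0.0], [0.0, -0.001, -1.0]]
wrist_force: [0.1, -0.4, -0.6]
opening: 0.002
```

arm_command(motion=[[[0, 0, 0], [0, 0, 0.004], 1], [[0, 0, 0], [0, 0, 0], 1]])

```text
t: 6.2
tool_pos: [0.4513, -0.1015, 0.1277]
tool_rot: [[0.253, 0.967, 0.0], [0.967, -0.253, -0.0], [-0.0, 0.0, -1.0]]
wrist_force: [-0.5, 0.6, 2.5]
opening: -0.002
```

arm_command(motion=[[[0, 0, 0], [0, 0, 0.004], 1], [[0, 0, 0], [0, 0, 0], 1]])

```text
t: 6.45
tool_pos: [0.4513, -0.1015, 0.1237]
tool_rot: [[0.253, 0.967, 0.001], [0.967, -0.253, -0.0], [-0.0, 0.001, -1.0]]
wrist_force: [-0.3, 0.2, 4.4]
opening: -0.002
```

Contact at TCP z ≈ 0.128, so the stop should be at about 0.104.

arm_command(motion=[[[0, 0, 0], [0, 0, 0.006], 1], [[0, 0, 0], [0, 0, 0.006], 1], [[0, 0, 0], [0, 0, 0.005], 1], [[0, 0, 0], [0, 0, 0], 1]])

```text
t: 6.95
tool_pos: [0.4515, -0.1016, 0.1076]
tool_rot: [[0.253, 0.967, 0.0], [0.967, -0.253, -0.0], [-0.0, 0.0, -1.0]]
wrist_force: [-3.4, 0.6, 9.5]
opening: -0.003
```

arm_command(motion=[[[0, 0, 0], [0, 0, 0.002], 1], [[0, 0, 0], [0, 0, 0], 1]])

```text
t: 7.2
tool_pos: [0.4515, -0.1016, 0.1059]
tool_rot: [[0.253, 0.967, 0.0], [0.967, -0.253, -0.0], [-0.0, 0.0, -1.0]]
wrist_force: [-3.6, 0.8, 10.6]
opening: 0.002
```

arm_command(motion=[[[0, 0, 0], [0, 0, 0.001], 1], [[0, 0, 0], [0, 0, 0], 1]])

```text
t: 7.45
tool_pos: [0.4515, -0.1016, 0.105]
tool_rot: [[0.253, 0.967, 0.0], [0.967, -0.253, -0.0], [-0.0, 0.0, -1.0]]
wrist_force: [-4.0, 1.0, 10.6]
opening: 0.002
```

arm_command(motion=[[[0, 0, 0], [0, 0, 0.002], 1], [[0, 0, 0], [0, 0, 0], 1]])

```text
t: 7.7
tool_pos: [0.4515, -0.1016, 0.1042]
tool_rot: [[0.253, 0.968, -0.0], [0.968, -0.253, -0.0], [-0.0, -0.0, -1.0]]
wrist_force: [-5.1, 2.6, 16.9]
opening: -0.003
```

arm_command(motion=[[[0, 0, 0], [0, 0, 0.001], 1], [[0, 0, 0], [0, 0, 0], 1]])

```text
t: 7.95
tool_pos: [0.4515, -0.1016, 0.1041]
tool_rot: [[0.253, 0.968, -0.001], [0.968, -0.253, -0.0], [-0.0, -0.001, -1.0]]
wrist_force: [-8.6, 2.4, 23.2]
opening: 0.002
```

Firm stop reached: 23 N, with z no longer moving. Now I'll let it rise.

arm_command(motion=[[[0, 0, 0], [0, 0, -0.008], 1], [[0, 0, 0], [0, 0, -0.012], 1], [[0, 0, 0], [0, 0, -0.012], 1], [[0, 0, 0], [0, 0, 0], 1], [[0, 0, 0], [0, 0, 0], 1]])

```text
t: 8.57
tool_pos: [0.4502, -0.1011, 0.1317]
tool_rot: [[0.253, 0.967, -0.002], [0.967, -0.253, 0.001], [0.0, -0.002, -1.0]]
wrist_force: [-0.2, 0.1, 0.7]
opening: 0.001
```

```bash
python3 look.py c5
```

```text
[ 0.45020156 -0.10109474  0.13165847] [-0.21582986  0.05395832  0.68796384] 8.575
side pin [{'xy': [280.7, 281.5], 'score': 0.43}]
side plunger [{'xy': [256.9, 292.3], 'score': 0.66}] [np.float64(258.2324325313389), np.float64(288.8289729245652)] [np.float64(258.9269133660114), np.float64(298.8028777098962)]
top plunger [{'xy': [357.6, 265.3], 'score': 0.61}] [np.float64(357.8137904647656), np.float64(262.7744905103044)] [np.float64(355.95167823867087), np.float64(263.1415312067214)]
```

View pics/c5.png

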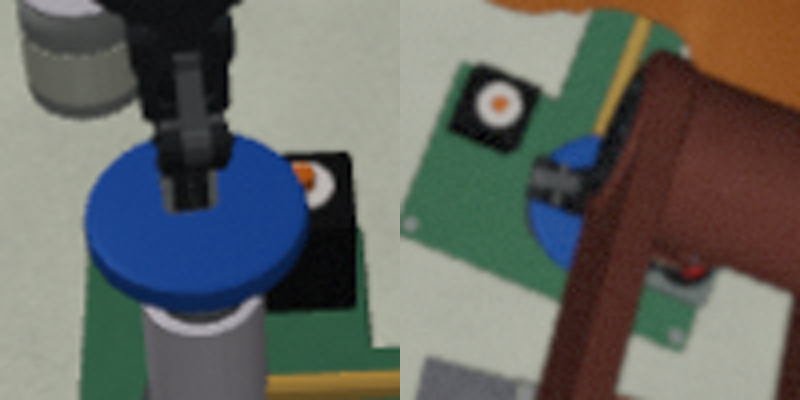

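The pin has risen to (300,175) in the crop, and the disc is back up. More strokes.

arm_command(motion=[[[0, 0, 0], [0, 0, 0.01], 1], [[0, 0, 0], [0, 0, 0.01], 1], [[0, 0, 0], [0, 0, 0.008], 1], [[0, 0, 0], [0, 0, 0.003], 1], [[0, 0, 0], [0, 0, 0], 1], [[0, 0, 0], [0, 0, 0], 1]])

```text
t: 9.62
tool_pos: [0.4521, -0.1018, 0.1042]
tool_rot: [[0.253, 0.968, 0.001], [0.968, -0.253, -0.001], [-0.0, 0.001, -1.0]]
wrist_force: [-4.8, 1.8, 16.4]
opening: -0.001
```

arm_command(motion=[[[0, 0, 0], [0, 0, -0.008], 1], [[0, 0, 0], [0, 0, -0.012], 1], [[0, 0, 0], [0, 0, -0.011], 1], [[0, 0, 0], [0, 0, 0], 1], [[0, 0, 0], [0, 0, 0], 1]])

```text
t: 10.25
tool_pos: [0.45, -0.101, 0.1316]
tool_rot: [[0.253, 0.967, -0.002], [0.967, -0.253, 0.001], [0.0, -0.002, -1.0]]
wrist_force: [0.0, 0.5, -0.3]
opening: 0.002
```

arm_command(motion=[[[0, 0, 0], [0, 0, 0.01], 1], [[0, 0, 0], [0, 0, 0.01], 1], [[0, 0, 0], [0, 0, 0.008], 1], [[0, 0, 0], [0, 0, 0.003], 1], [[0, 0, 0], [0, 0, 0], 1], [[0, 0, 0], [0, 0, 0], 1]])

```text
t: 11.0
tool_pos: [0.4513, -0.1015, 0.1041]
tool_rot: [[0.253, 0.968, -0.001], [0.968, -0.253, 0.0], [-0.0, -0.001, -1.0]]
wrist_force: [-7.2, 2.8, 20.8]
opening: 0.004
```

arm_command(motion=[[[0, 0, 0], [0, 0, -0.008], 1], [[0, 0, 0], [0, 0, -0.012], 1], [[0, 0, 0], [0, 0, -0.011], 1], [[0, 0, 0], [0, 0, 0], 1], [[0, 0, 0], [0, 0, 0], 1]])

```text
t: 11.62
tool_pos: [0.4501, -0.1011, 0.1315]
tool_rot: [[0.253, 0.967, -0.002], [0.967, -0.253, 0.001], [0.0, -0.002, -1.0]]
wrist_force: [-0.1, 0.0, -0.6]
opening: 0.003
```

```bash
python3 look.py c6
```

```text
[ 0.45009566 -0.10107013  0.13154548] [-0.12889601  0.01800989 -0.57522106] 11.625
side pin [{'xy': [283.3, 274.3], 'score': 0.54}]
side plunger [{'xy': [257.5, 288.9], 'score': 0.55}] [np.float64(258.2324325313389), np.float64(288.8289729245652)] [np.float64(258.9269133660114), np.float64(298.8028777098962)]
top pin [{'xy': [329.2, 236.3], 'score': 0.36}]
top plunger [{'xy': [355.9, 264.9], 'score': 0.75}] [np.float64(357.8137904647656), np.float64(262.7744905103044)] [np.float64(355.95167823867087), np.float64(263.1415312067214)]
```

View pics/c6.png

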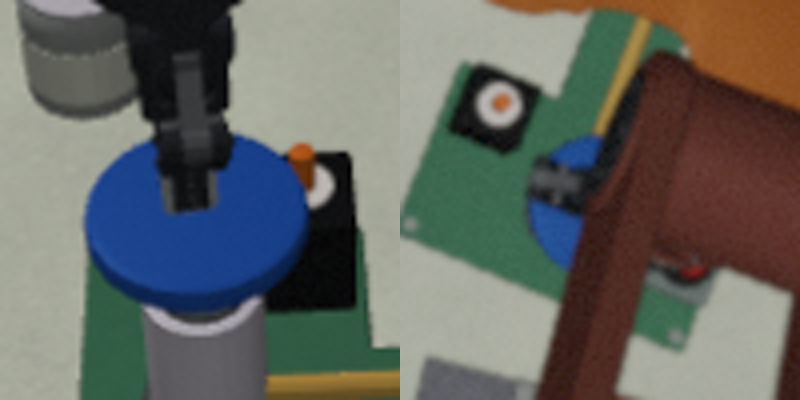

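After three strokes the pin is well out (top at (300,150) in the crop), but no green shows. I'll do two more.

arm_command(motion=[[[0, 0, 0], [0, 0, 0.01], 1], [[0, 0, 0], [0, 0, 0.01], 1], [[0, 0, 0], [0, 0, 0.008], 1], [[0, 0, 0], [0, 0, 0.003], 1], [[0, 0, 0], [0, 0, 0], 1], [[0, 0, 0], [0, 0, 0], 1]])

```text
t: 12.68
tool_pos: [0.4521, -0.1018, 0.1042]
tool_rot: [[0.253, 0.968, 0.001], [0.968, -0.253, -0.001], [-0.0, 0.001, -1.0]]
wrist_force: [-5.0, 2.1, 17.3]
opening: -0.003
```

arm_command(motion=[[[0, 0, 0], [0, 0, -0.008], 1], [[0, 0, 0], [0, 0, -0.012], 1], [[0, 0, 0], [0, 0, -0.011], 1], [[0, 0, 0], [0, 0, 0], 1], [[0, 0, 0], [0, 0, 0], 1]])

```text
t: 13.3
tool_pos: [0.45, -0.101, 0.1315]
tool_rot: [[0.253, 0.967, -0.002], [0.967, -0.253, 0.001], [0.0, -0.002, -1.0]]
wrist_force: [-0.3, -0.4, -0.2]
opening: -0.004
```

arm_command(motion=[[[0, 0, 0], [0, 0, 0.01], 1], [[0, 0, 0], [0, 0, 0.01], 1], [[0, 0, 0], [0, 0, 0.008], 1], [[0, 0, 0], [0, 0, 0.003], 1], [[0, 0, 0], [0, 0, 0], 1], [[0, 0, 0], [0, 0, 0], 1]])

```text
t: 14.05
tool_pos: [0.4512, -0.1015, 0.1041]
tool_rot: [[0.253, 0.968, -0.001], [0.968, -0.253, 0.0], [-0.0, -0.001, -1.0]]
wrist_force: [-6.4, 3.1, 21.2]
opening: -0.003
```

arm_command(motion=[[[0, 0, 0], [0, 0, -0.008], 1], [[0, 0, 0], [0, 0, -0.012], 1], [[0, 0, 0], [0, 0, -0.011], 1], [[0, 0, 0], [0, 0, 0], 1], [[0, 0, 0], [0, 0, 0], 1]])

```text
t: 14.68
tool_pos: [0.4501, -0.1011, 0.1315]
tool_rot: [[0.253, 0.967, -0.002], [0.967, -0.253, 0.001], [0.0, -0.002, -1.0]]
wrist_force: [-0.5, -0.4, 0.6]
opening: -0.003
```

```bash
python3 look.py c7
```

```text
[ 0.45011862 -0.10107202  0.13154637] [-0.54546837 -0.35765014  0.6106762 ] 14.675
side pin [{'xy': [283.0, 270.6], 'score': 0.63}]
side plunger [{'xy': [257.7, 290.0], 'score': 0.59}] [np.float64(258.2324325313389), np.float64(288.8289729245652)] [np.float64(258.9269133660114), np.float64(298.8028777098962)]
top pin [{'xy': [330.9, 233.8], 'score': 0.4}]
top plunger [{'xy': [357.1, 264.4], 'score': 0.69}] [np.float64(357.8137904647656), np.float64(262.7744905103044)] [np.float64(355.95167823867087), np.float64(263.1415312067214)]
```

View pics/c7.png

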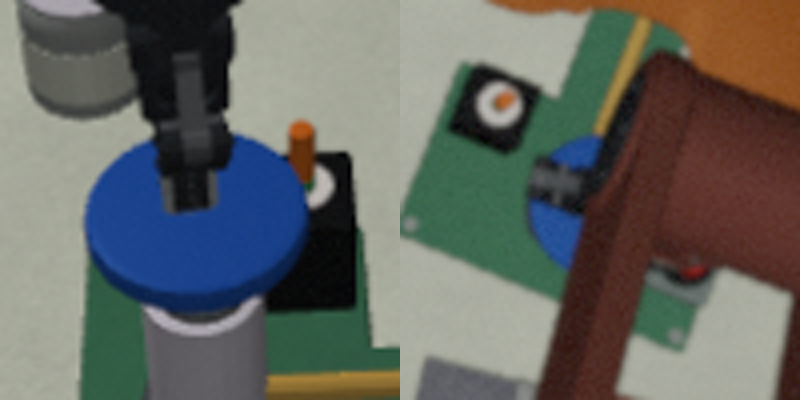

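Green now shows at the pin's foot, at (308,185). I'll do one more harmless stroke for certainty, then lift clear.

arm_command(motion=[[[0, 0, 0], [0, 0, 0.01], 1], [[0, 0, 0], [0, 0, 0.01], 1], [[0, 0, 0], [0, 0, 0.008], 1], [[0, 0, 0], [0, 0, 0.003], 1], [[0, 0, 0], [0, 0, 0], 1], [[0, 0, 0], [0, 0, 0], 1]])

```text
t: 15.72
tool_pos: [0.4521, -0.1018, 0.1042]
tool_rot: [[0.253, 0.968, 0.001], [0.968, -0.253, -0.001], [-0.0, 0.001, -1.0]]
wrist_force: [-3.9, 1.3, 16.4]
opening: -0.001
```

arm_command(motion=[[[0, 0, 0], [0, 0, -0.008], 1], [[0, 0, 0], [0, 0, -0.012], 1], [[0, 0, 0], [0, 0, -0.011], 1], [[0, 0, 0], [0, 0, -0.02], 1], [[0, 0, 0], [0, 0, -0.03], 1], [[0, 0, 0], [0, 0, -0.03], 1], [[0, 0, 0], [0, 0, -0.02], 1], [[0, 0, 0], [0, 0, 0], 1]])

```text
t: 16.73
tool_pos: [0.4516, -0.1016, 0.2337]
tool_rot: [[0.253, 0.967, 0.002], [0.967, -0.253, -0.001], [-0.0, 0.002, -1.0]]
wrist_force: [-0.1, -0.2, -0.8]
opening: -0.004
```

arm_command(motion=[[[0, 0, 0], [0.03, -0.02, 0], 1], [[0, 0, 0], [0.03, -0.023, 0], 1], [[0, 0, 0], [0.03, -0.023, 0], 1], [[0, 0, 0], [0.03, -0.023, 0], 1], [[0, 0, 0], [0.03, -0.023, 0], 1], [[0, 0, 0], [0.03, -0.023, 0], 1], [[0, 0, 0], [0.03, -0.02, 0], 1], [[0, 0, 0], [0, 0, 0], 1], [[0, 0, 0], [0, 0, 0], 1]])

```text
t: 17.85
tool_pos: [0.3535, 0.1405, 0.2313]
tool_rot: [[0.253, 0.968, -0.002], [0.968, -0.253, -0.001], [-0.002, -0.002, -1.0]]
wrist_force: [-0.5, 0.1, -0.0]
opening: 0.001
```

```bash
python3 look.py c8; python3 - <<'E'
from h import *
c=vision.camera("top")
for t,z in dict(plate=.06,jar=0,tin=0,brush=0).items():
    for r in vision.place_of(t,c)[:1]: print(t,np.round(r["xy"]),atz(c,r["xy"],z).round(3))
E
```

```text
[0.35350435 0.14048315 0.23126717] [-0.54794275  0.1170047  -0.01092139] 17.85
side pin [{'xy': [282.8, 271.7], 'score': 0.53}]
side plunger [{'xy': [257.6, 293.3], 'score': 0.74}] [np.float64(258.2324325313389), np.float64(288.8289729245652)] [np.float64(258.9269133660114), np.float64(298.8028777098962)]
top plunger [{'xy': [357.0, 263.8], 'score': 0.84}] [np.float64(357.8137904647656), np.float64(262.7744905103044)] [np.float64(355.95167823867087), np.float64(263.1415312067214)]
plate [378. 198.] [ 0.637 -0.18   0.06 ]
jar [416. 300.] [ 0.358 -0.292  0.   ]
tin [264. 253.] [0.483 0.141 0.   ]
brush [344. 315.] [ 0.311 -0.089  0.   ]
```

View pics/c8.png

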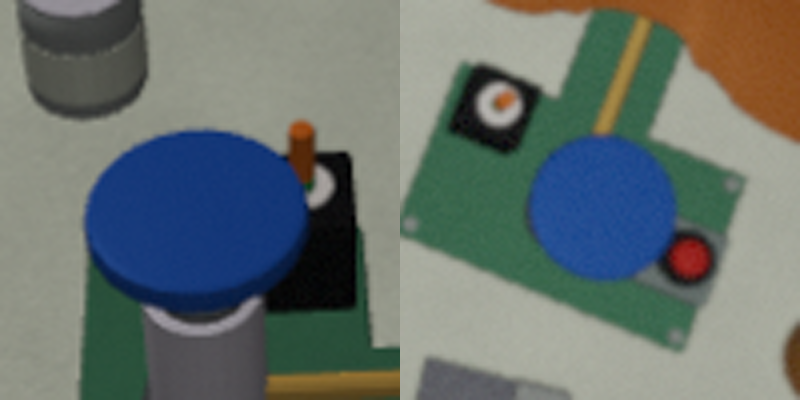

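The pin is out with the green band showing. The disc is up, and the arm is clear.

```bash
python3 -c "
from station import env
print(env.job_done())"
```

```text
the job is handed in; nothing more can be done
None
```

I pressed the blue disc six times with the shut fingers. Each press went down to the stop (16–23 N at the wrist), and I let the disc spring fully up each time. The last stroke was a spare, added for certainty. I then lifted and moved clear, and handed in at about 18 s.

**Last checks:**
- **Pin:** it stands at the same height after strokes five and six, with green showing at its foot. Part of the band is hidden behind the disc edge in the side view.
- **Disc:** it looks all the way up. In the side view the network put its centre at row 293, between the expected row for up (289) and for down (299). The picture itself matches the earlier views with the disc up.
- **Loose things:** the violin back, jar and tin read within about 5 mm of their starting positions. The brush reads 10 mm off, but the arm never went near it, so I take that as network error.
- **Arm:** wrist force is about zero, and it is touching nothing.

**One disagreement:** the shut fingertips met the disc with the TCP about 30 mm lower than the stated 8 mm tip offset predicts. I went by the force at contact and at the stop instead.

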